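Set a capsule on the viewing stage and hold the filter plate over it

ROBOT

A 7-joint arm with a two-finger parallel gripper is mounted at the origin on the work surface. World frame = base frame: x ahead of the robot, y to its left, z up, the work surface at z = 0. Lengths are in m, angles in degrees, forces in N, time in s.
With the tool pointing down it reaches from about 0.425 to 0.875 m from the base axis. Payload 4.7 kg.
Tool frame: the origin (TCP) lies midway between the tips of the shut fingers; the grasp point (between the pads) lies 19 mm behind it; y points along the fingers, x is the direction in which the jaws open and shut, and the axes are right-handed (so a half turn about y gives the same grasp; the last joint's range is limited). The gripper opens to 87 mm and grips with 3 to 60 N. Pads are 19 mm wide; open, the fingers measure 117 mm over their backs; the gripper's body (75 mm by 190 mm) begins 51 mm behind the grasp point.
Start: joints at [-75.739, 18.392, -4.016, 83.108, 1.295, 78.541, -3.26], TCP at [0.151, 0.632, 0.223] pointing down, gripper open.
Joint ranges: [-163.93, 163.93], [-17.29, 119.83], [-79.2, 71.16], [3.27, 140.29], [-89.18, 269.18], [5.43, 117.66], [-154.24, 154.24]. Speed limits (degrees/s): [147.25, 147.25, 180, 180, 180, 180, 180].

INTERFACE

Orientations are given as [roll, pitch, yaw] about the fixed x, y, z axes, in that order (R = Rz(yaw) Ry(pitch) Rx(roll)).
In Python, from cell import env gives the robot as it stands.
- The arm moves only by the tool carry_out, never from a script. Its argument "targets" is a list of rows, each a list of 2 entries, a list of its own where there are three numbers: the shift along the tool's x, y, z in mm, then the turn, a rotation vector about the tool's x, y, z in degrees. A call has 1 to 12 rows; each row shifts and turns the commanded pose from where the row before left it, along the tool's axes as they then stand; what a row does not reach is not made up. A row lasts 1/10 s, in which the tool goes at most 50 mm and 8.59 degrees, less where a joint would pass 70% of its speed; a pose out of reach is approached as far as the arm can. A call with a gripper value outside its range is refused whole. "jaw" is the opening, from 0 (shut) to 1 (fully open), set as the call begins (left out, the last holds). The fingers move at their own pace and stop on an object; "squeeze" is the grip in N (left out, the last holds). Time passes only in rows, so rows that do not move let the fingers close. It gives the time, the measured TCP pose, the force and the opening at its end, in the units of the state.
- env.get_obs(): the state, without advancing time (a new reading comes with each control period).
- env.read_camera(name): name is "scene" or "top"; returns the picture (480x640x3 uint8, red, green, blue); there is no depth.
- env.get_calibration(name): a dict with "fx", "fy", "cx", "cy" (pixels), "R" (3x3) and "t" (3): a world point X has camera coordinates R X + t. Camera axes: x right, y down, z forward; pixel columns grow to the right and rows downward; lengths in m; the calibration is good to about 2 mm. A picture is of the moment at which its call begins. get_calibration takes no time and is no camera call.
- env.sign_off(): hands the job in, once; it reports no verdict.
Trained networks look in the newest picture that a camera, given by its name, has taken for a name from the list of things; names that differ only in an ending like _2 or _b are one class to them, and where a whole thing is asked for, a point or a joint stands for the part that bears it (a point fixed in the world has none). Each returns a list of dicts, best first, with "p" (0 to 1); they miss things now and then, are a little off and sometimes report something else, mostly with a low value. They report only what shows in the picture. A call takes as long as a camera call. They do not tell look-alikes from the thing itself.
- env.outline_of(camera, label): "mask" (480x640 bool, what is visible of it) and "xy" ([column, row] in pixels, amid what is visible of it).
The state is a dict: "time_s": time; "qpos": joint angles; "joint_velocities": joint speeds; "effort": joint torques, N m; "tool_pos": TCP position; "tool_rot": TCP orientation; "force": force on the tool from outside, world axes, zero at the start; "wrist_torque": the same for the moment, N m; "grip_width": finger opening in m.
Only numpy, scipy, OpenCV 4.12 (cv2) and the standard library are available. Lean on these libraries where they do the work, as an engineer would, in place of code of your own. Each camera call takes 0.05 s, during which the arm holds its last target.

TASK

First take the tall round capsule out of the pocket tray and stand it upright inside the black ring of the round white viewing stage, and let go of it. Then lift the flap of the grey filter box until it stands about upright and leave it so, draw the metal filter plate out of the box by its upright tab, and finish while still holding the plate: level and still in the air, its glass window straight above the capsule and roughly a hand's breadth above it, touching nothing but the gripper. Leave the other two pieces in their pockets and do not disturb the other things on the bench.

Things in the scene. Friction and masses are not known exactly. Their poses are not given: they have to be found in the camera images.
- capsule_center (a point): Centre (half-way up) of the tall round capsule: a plain aluminium cylinder 14 mm in diameter and 32 mm high, 16 g, standing in one of the tray's pockets with its foot 5 mm above the bench. z is its long axis, up. It is the tallest of the three pieces in the tray (18 mm of it stand above the tray's top).
- tray: Black pocket tray, fixed, 100 mm (x) by 145 mm (y), 14 mm high; origin at the centre of its underside. Six square pockets, 20 mm wide, 9 mm deep, at x = -22.5 and 22.5, y = -45, 0 and 45 mm. Capsule, puck and block stand in (-22.5, -45), (22.5, 0), (-22.5, 45), in any order. The tray may be left or right of the stage.
- puck: Short aluminium puck, 14 mm in diameter, 16 mm high, in a pocket of the tray; origin at the centre of its foot. Stays there.
- block: Small aluminium block, 14 by 14 by 20 mm high, in a pocket of the tray; origin at the centre of its foot. Stays there.
- stage_ring (a point): Centre of the black ring on the viewing stage, at the height of the stage's flat top, 25 mm above the bench. The stage is a fixed white disc 140 mm in diameter; the ring on it has an inner diameter of 40 mm, an outer diameter of 52 mm and is 6 mm high. z is up.
- filter_box: Grey open-topped filter box, fixed, 140 mm (its x) by 130 mm (its y), 50 mm high, walls and floor 5 mm; origin at the centre of its underside. Its -x side faces the robot; the flap is hinged on its +x rim. It may be left or right of the stage.
- flap (a joint): Angle of the box's flap in rad: 0 shut (level), 1.57 upright, stop at 1.9. It starts between 0 and 0.2. The hinge is stiff by friction (0.22 N m): the flap stays where it is left; about 2 to 3 N at the bar lifts it.
- flap_hinge (a point): Middle of the flap's hinge line, 53.5 mm above the bench, on the box's +x rim; the hinge runs along the box's y (this point's y).
- flap_bar (a point): Middle of the flap's pull bar: round, steel, 9 mm thick, along the box's y, 72 mm long between its two arms, 180 mm from the hinge line. Flap shut: 53.5 mm above the bench, 40 mm in front of the box, open gap of 41 mm from the bar's axis to the edge of the 5 mm thick flap. At flap angle a the bar is 180 cos(a) mm before the hinge (box -x) and 180 sin(a) mm above it.
- plate_tab (a point): Centre of the filter plate's upright tab, 24 mm (x) by 10 mm (y: pinch this way) by 36 mm high. The plate lies flat and loose on the box's floor, hidden by the flap, tab nearer the box's front (-x), within 0.06 rad of the box's heading and 6 mm of its middle. Tab's foot 11 mm, top 47 mm above the bench; room for fingers on both sides. x points from tab to window, z up.
- plate_window (a point): Centre of the filter plate's square clear glass window (40 by 46 mm), in mid-thickness of the plate. It lies 56 mm along the plate's x from the tab's centre and 21 mm lower. The plate is 105 mm (x) by 70 mm (y) and 6 mm thick, aluminium, about 80 g, reaching 20.5 mm behind the tab's centre and 84.5 mm in front of it.
- filter_plate: The filter plate as a whole; origin at the centre of its underside, 32 mm along x from the tab's centre. z is up when it is level.
- petri: Low glass dish, 80 mm in diameter, 15 mm high, beyond the stage; leave alone. Origin at the centre of its foot.
- weight: Steel calibration weight, 32 mm in diameter, 47 mm high, beyond the stage; leave alone. Origin at the centre of its foot.
- tweezers: Steel tweezers, about 125 mm long, 6 mm high, lying between robot and stage; leave alone.
- flask: Amber bottle, 56 mm in diameter, 110 mm high, far left; leave alone. Origin at the centre of its foot.
- jar: White jar, 64 mm in diameter, 70 mm high, far right; leave alone. Origin at the centre of its foot.
Mind the look-alikes: they are no part of the job. What is meant by the filter_box is not blue or pink, and is the larger of those in its own colour.

How it is judged:
By the outcome, as a careful person would: the job done as asked, in the order asked, and still so for the second after the job is handed in, while the arm keeps its last pose, push and grip.
It also fails if it takes over 67 s, if anything falls off the work surface, if the arm or the gripper's body presses on something with over 40 N, if the wrist force passes 120 N, or if a joint passes its speed limit or range.

## Working session

There is one attempt and no reset: what is moved stays moved. The work goes in short steps, Python scripts to look and compute and a tool call to move; the robot and the scene stay as the last step left them, time stands still between calls to the robot, and variables do not carry over. Pictures are saved under pics/ and viewed, and the job is handed in when it is done.

Besides the shell and the picture viewer there is one more tool, called after ">>>" as name([rows], argument=value, ...), one row to a line, values as JSON. carry_out: Moves the arm, as the interface text tells. Its arguments: {"type":"object","properties":{"targets":{"type":"array","items":{"type":"array"}},"jaw":{"type":"number"},"squeeze":{"type":"number"}},"required":["targets"]}

```bash
ls; mkdir -p pics
python3 - <<'E'
from cell import env
import cv2
print(env.get_obs())
for n in ["scene","top"]:
    im=env.read_camera(n); cv2.imwrite(f"pics/{n}0.png",im[:,:,::-1])
    print(n,env.get_calibration(n))
E
```

```text
pics
{'time_s': 0.0, 'qpos': array([-75.7402712 ,  18.43900481,  -4.01455124,  83.17669749,
         1.29663189,  78.5403315 ,  -3.25920026]), 'joint_velocities': array([ 0.048393  , -0.01844533, -0.04649682,  0.02143556, -0.07875533,
        0.06760899, -0.00328183]), 'effort': array([-3.47628984e-04, -4.91297364e+01, -4.03687572e-01, -3.12536645e+01,
       -6.38259854e-02,  4.35409416e-02,  1.66813134e-04]), 'tool_pos': array([0.1511472 , 0.63160082, 0.22144628]), 'tool_rot': array([-90.00773673,   0.11070164,  76.55024841]), 'force': array([-0.53849819, -0.1187122 , -0.53584485]), 'wrist_torque': array([-0.02607847,  0.04564311, -0.00430575]), 'grip_width': 0.08730503284460503}
scene {'fx': 599.7338623604741, 'fy': 599.7338623604741, 'cx': 307.470957656931, 'cy': 230.37718464971144, 'R': array([[-0.87005816,  0.4928926 ,  0.0074623 ],
       [ 0.40789189,  0.72834977, -0.55057317],
       [-0.27680861, -0.47598687, -0.83475355]]), 't': array([ 0.49361484, -0.12836597,  1.65875302])}
top {'fx': 459.85035083714604, 'fy': 459.85035083714604, 'cx': 328.60353583104654, 'cy': 236.41436471370858, 'R': array([[ 8.24076157e-05, -9.99970108e-01, -7.73148308e-03],
       [-9.83784802e-01,  1.30559487e-03, -1.79348152e-01],
       [ 1.79352885e-01,  7.62089520e-03, -9.83755287e-01]]), 't': array([-0.05862354,  0.52352144,  1.26333814])}
```

View pics/scene0.png

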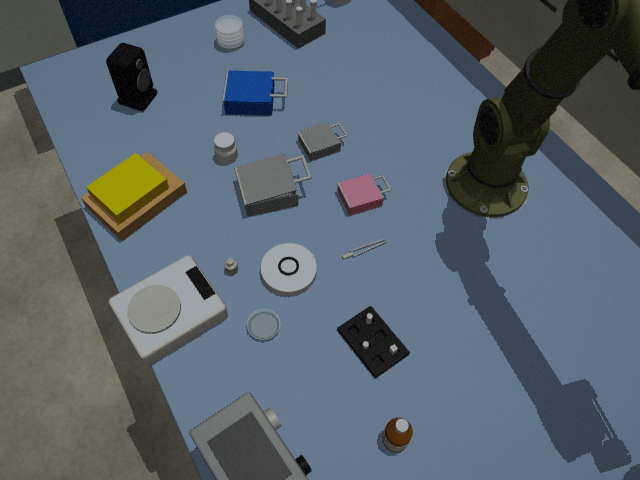

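View pics/top0.png

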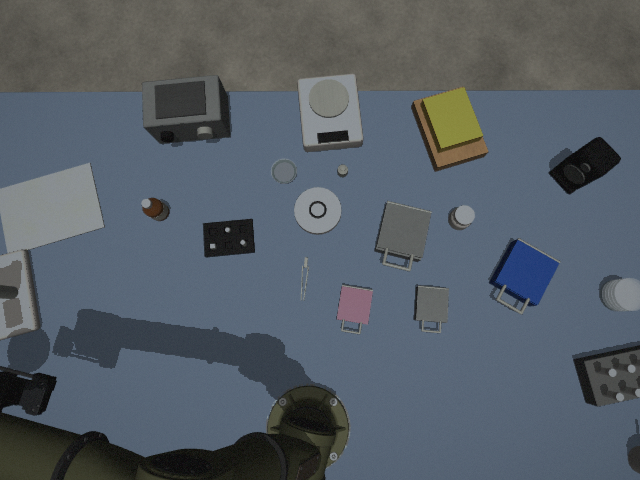

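The candidates for the filter box, by top pixel: grey large (404,233), grey small (432,303), pink (354,305) and blue (525,272). The larger grey one at (404,233) fits. Next I'll enlarge it and the tray to confirm.

```bash
cat > h.py <<'E'
import numpy as np, cv2
from cell import env
C={n:env.get_calibration(n) for n in ("scene","top")}
def proj(n,X):
    c=C[n];X=np.atleast_2d(X);p=X@np.array(c["R"]).T+np.array(c["t"])
    return np.c_[c["fx"]*p[:,0]/p[:,2]+c["cx"],c["fy"]*p[:,1]/p[:,2]+c["cy"]]
def ray(n,uv):
    c=C[n];R=np.array(c["R"]);t=np.array(c["t"])
    d=R.T@np.array([(uv[0]-c["cx"])/c["fx"],(uv[1]-c["cy"])/c["fy"],1.]);return -R.T@t,d
def atz(n,uv,z):
    o,d=ray(n,uv);return o+d*(z-o[2])/d[2]
def tri(a,b):
    (o1,d1),(o2,d2)=ray("top",a),ray("scene",b)
    A=np.c_[d1,-d2];s=np.linalg.lstsq(A,o2-o1,rcond=None)[0]
    p,q=o1+s[0]*d1,o2+s[1]*d2;return (p+q)/2,np.linalg.norm(p-q)
E
python3 - <<'E'
from h import *
np.set_printoptions(precision=4,suppress=True)
im={}
for n in ("scene","top"): im[n]=env.read_camera(n)
res={}
for n in ("scene","top"):
    for l in ("capsule_center","stage_ring","filter_box","flap_bar","flap","tray","puck","block","flap_hinge"):
        try:
            r=env.outline_of(n,l)
            print(n,l,[(round(x["p"],2),np.round(x["xy"],1),int(x["mask"].sum())) for x in r[:4]])
        except Exception as e: print(n,l,e)
def crop(n,x,y,w,h,s): return cv2.resize(im[n][y:y+h,x:x+w],None,fx=s,fy=s,interpolation=cv2.INTER_CUBIC)[:,:,::-1]
a=np.hstack([crop("scene",330,295,80,90,5)[:450,:400],crop("top",195,210,80,90,5)[:450,:400]])
cv2.imwrite("pics/tray.png",a)
a=np.hstack([crop("scene",225,140,100,100,4),crop("top",360,190,100,100,4)])
cv2.imwrite("pics/box.png",a)
E
```

```text
scene capsule_center [(0.66, array([365.5, 251.7]), 250), (0.62, array([370. , 319.6]), 50), (0.5, array([267.7, 178.1]), 2219)]
scene stage_ring [(0.81, array([288., 267.]), 2392), (0.21, array([270.2, 185.8]), 3083)]
scene filter_box [(0.93, array([361.8, 194.2]), 1328), (0.73, array([269.7, 186.9]), 2961), (0.57, array([321.5, 141.5]), 1218), (0.57, array([249. ,  93.5]), 2348)]
scene flap_bar [(0.86, array([266.7, 178.4]), 2162), (0.78, array([252.2,  86.5]), 1588), (0.61, array([320.9, 137.1]), 814), (0.56, array([363.8, 187.5]), 988)]
scene flap [(0.87, array([323.9, 138.3]), 848), (0.71, array([265.6, 178. ]), 2223), (0.56, array([249.7,  89.5]), 1694), (0.56, array([360.1, 189.2]), 945)]
scene tray [(0.82, array([370., 340.]), 2533)]
scene puck [(0.46, array([362.7, 343.6]), 52)]
scene block [(0.41, array([395.2, 348.9]), 78), (0.27, array([354.3, 251.8]), 129), (0.23, array([272. , 186.6]), 3008)]
scene flap_hinge [(0.86, array([250.4,  91.8]), 2305), (0.81, array([360.3, 192.7]), 1369), (0.72, array([318.6, 140.8]), 1080), (0.59, array([270. , 182.4]), 2967)]
top capsule_center []
top stage_ring [(0.87, array([315.8, 212. ]), 1757)]
top filter_box [(0.77, array([524.6, 274.2]), 3045), (0.75, array([432.2, 304.6]), 1288), (0.71, array([355.2, 303.8]), 1169), (0.57, array([406.2, 236.3]), 2569)]
top flap_bar [(0.93, array([529. , 275.8]), 2512), (0.89, array([405. , 232.9]), 2323), (0.84, array([353.6, 308. ]), 1209)]
top flap [(0.88, array([402.6, 233.2]), 2343), (0.82, array([354.8, 307.8]), 1158), (0.79, array([433.3, 306.6]), 1183), (0.68, array([526.2, 275.5]), 2539)]
top tray [(0.75, array([229.1, 238. ]), 1627)]
top puck []
top block []
top flap_hinge [(0.7, array([522.7, 274.2]), 3002), (0.69, array([434.9, 301.6]), 1262), (0.65, array([402.4, 232.3]), 2652), (0.59, array([352.6, 303.1]), 1159)]
```

View pics/tray.png

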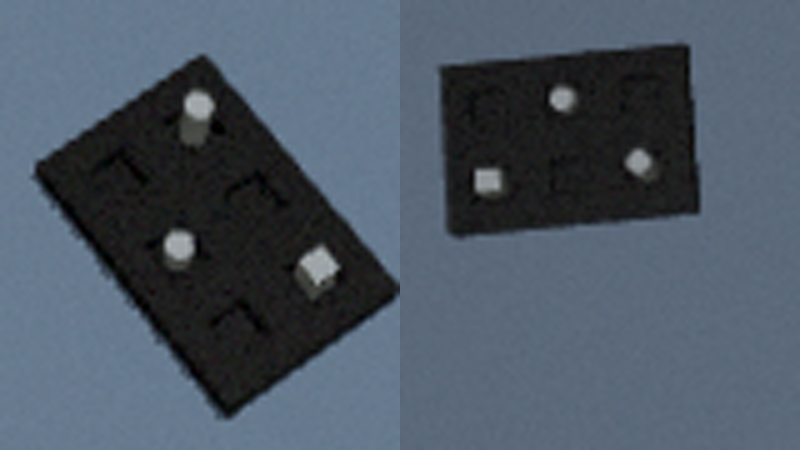

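View pics/box.png

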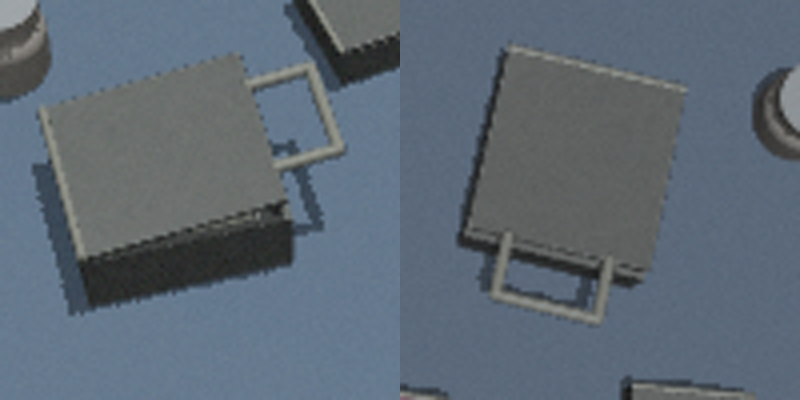

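Tray crop (left scene, right top): the tall cylinder is at scene (370,316) / top (243,242). The puck is at top (227,229) and the block at top (212,245). The box crop shows the larger grey box with its flap nearly shut and the bar towards the robot at top (384..410, 264..270). Next I'll measure them.

Run:
```python
from h import *
from scipy.optimize import least_squares
np.set_printoptions(precision=4,suppress=True)
im={n:env.read_camera(n) for n in ("scene","top")}
# capsule: bright blobs
for n,(x,y,w,h) in {"scene":(338,300,72,80),"top":(200,216,58,44)}.items():
    g=cv2.cvtColor(im[n][y:y+h,x:x+w],cv2.COLOR_RGB2GRAY)
    hsv=cv2.cvtColor(im[n][y:y+h,x:x+w],cv2.COLOR_RGB2HSV)
    for th in (90,150):
        m=((g>th)&(hsv[...,1]<50)).astype(np.uint8)
        k,l,s,c=cv2.connectedComponentsWithStats(m)
        print(n,th,[(c[i]+[x,y],s[i,4]) for i in range(1,k) if s[i,4]>8])
# tray from dark mask (top-face approx z=.014)
g=cv2.cvtColor(im["top"],cv2.COLOR_RGB2GRAY)[210:265,195:265]
m=cv2.morphologyEx((g<60).astype(np.uint8),cv2.MORPH_CLOSE,np.ones((9,9)))
k,l,s,c=cv2.connectedComponentsWithStats(m);i=1+np.argmax(s[1:,4])
r=cv2.minAreaRect(np.argwhere(l==i)[:,::-1].astype(np.float32));b=cv2.boxPoints(r)+[195,210]
B=np.array([atz("top",p,.014) for p in b]);print("tray",B,B.mean(0),np.linalg.norm(np.diff(B,axis=0),axis=1))
# stage ring: dark pixels near
for n,(x,y,w,h),z in (("top",(296,190,44,42),.031),("scene",(270,248,38,38),.031)):
    g=cv2.cvtColor(im[n][y:y+h,x:x+w],cv2.COLOR_RGB2GRAY)
    mm=(g<90).astype(np.uint8);k,l,s,c=cv2.connectedComponentsWithStats(mm)
    i=min((i for i in range(1,k) if s[i,4]>30),key=lambda i:np.hypot(*(c[i]-[w/2,h/2])))
    print("ring",n,c[i]+[x,y],s[i,4],atz(n,c[i]+[x,y],z-.002))
# box
cv=lambda u,v,x0,y0,s=4:((u+.5)/s-.5+x0,(v+.5)/s-.5+y0)
T={"b+":cv(93,296,360,190),"b-":cv(201,321,360,190),"h+":cv(110,47,360,190),"h-":cv(287,90,360,190)}
S={"b+":cv(343,149,225,140),"b-":cv(313,66,225,140),"h+":cv(82,255,225,140),"h-":cv(43,112,225,140)}
for k in T: print(k,*tri(T[k],S[k]))
def model(p):
    x,y,w,a=p[:4];c,s=np.cos(w),np.sin(w);hy=p[4];by=p[5]
    L=np.array([[70-180*np.cos(a),by,53.5+180*np.sin(a)],[70-180*np.cos(a),-by,53.5+180*np.sin(a)],[71,hy,55],[71,-hy,55]])/1000
    return np.c_[x+c*L[:,0]-s*L[:,1],y+s*L[:,0]+c*L[:,1],L[:,2]]
def res(p):
    P=model(p);return np.r_[(proj("top",P)-np.array([T[k] for k in T])).ravel(),(proj("scene",P)-np.array([S[k] for k in S])).ravel()]
f=least_squares(res,[.55,-.17,0,.1,65,38],x_scale=[.1,.1,.1,.1,10,10]);print(f.x,np.degrees(f.x[2]),f.fun.round(1))
```

```text
scene 90 [(array([369.25  , 315.6786]), np.int32(28)), (array([365.4516, 343.5806]), np.int32(31)), (array([393.3333, 347.5556]), np.int32(36))]
scene 150 [(array([369.1176, 315.5882]), np.int32(17)), (array([365.2222, 343.5   ]), np.int32(18)), (array([393.3571, 347.6071]), np.int32(28))]
top 90 [(array([227.1176, 229.4118]), np.int32(17)), (array([242.3529, 242.    ]), np.int32(17)), (array([211.9524, 245.619 ]), np.int32(21))]
top 150 []
tray [[0.5701 0.3174 0.014 ]
 [0.5848 0.1674 0.014 ]
 [0.4837 0.1548 0.014 ]
 [0.4694 0.3028 0.014 ]] [0.527  0.2356 0.014 ] [0.1507 0.1019 0.1487]
ring top [317.4505 209.1712] 111 [ 0.6077 -0.0262  0.029 ]
ring scene [288.0791 265.4748] 139 [ 0.6088 -0.0241  0.029 ]
b+ [ 0.4417 -0.2085  0.0736] 0.001134831893670155
b- [ 0.4239 -0.282   0.0719] 0.0028007915019101115
h+ [ 0.624  -0.227   0.0554] 0.00027617747976869147
h- [ 0.593  -0.3532  0.048 ] 0.0020929178833745347
[ 0.5391 -0.2715 -0.2427  0.1061 63.444  37.5297] -13.90721933978301 [-0.  -0.  -0.4  0.2  0.   0.3 -0.8 -0.2 -0.5  0.2 -0.6 -0.2  0.3 -0.
 -0.  -1.1]
```

```bash
cat >> h.py <<'E'
from scipy.spatial.transform import Rotation as Ro
def plan(tgt,yaw,n,start=None,syaw=None):
    """print tool-frame rows (mm; deg about y) toward tgt/yaw in n equal rows (tool down)"""
    o=env.get_obs()
    p=np.array(o["tool_pos"]) if start is None else np.array(start,float)
    w=o["tool_rot"][2] if syaw is None else syaw
    tgt=np.array(tgt,float);dw=((yaw-w+180)%360-180)/n;st=(tgt-p)/n
    out=[]
    for i in range(n):
        R=Ro.from_euler("xyz",[-90,0,w],degrees=True)
        d=R.inv().apply(p+st-p)*1000
        out.append([[round(float(v),1) for v in d],[0,round(float(-dw),2),0]]);p=p+st;w+=dw
    print(np.round(o["tool_pos"],4),np.round(o["tool_rot"],2));print(*out,sep=",\n")
E
python3 - <<'E'
from h import *
np.set_printoptions(precision=4,suppress=True)
print(tri((242.35,242),(369.15,315.6)),atz("top",(242.35,242),.035),atz("scene",(369.15,315.6),.037))
plan([.508,.188,.12],5.6,12)
E
```

```text
(array([0.5097, 0.1894, 0.034 ]), np.float64(0.0003560671727148342)) [0.5097 0.1891 0.035 ] [0.5106 0.1906 0.037 ]
[0.1512 0.6322 0.2226] [-90.    -0.01  76.55]
[[-29.1, 8.5, -37.5], [0, 5.91, 0]],
[[-25.1, 8.5, -40.3], [0, 5.91, 0]],
[[-20.8, 8.5, -42.7], [0, 5.91, 0]],
[[-16.3, 8.5, -44.6], [0, 5.91, 0]],
[[-11.6, 8.5, -46.0], [0, 5.91, 0]],
[[-6.8, 8.5, -47.0], [0, 5.91, 0]],
[[-1.9, 8.5, -47.4], [0, 5.91, 0]],
[[3.0, 8.5, -47.4], [0, 5.91, 0]],
[[7.9, 8.5, -46.8], [0, 5.91, 0]],
[[12.6, 8.5, -45.8], [0, 5.91, 0]],
[[17.3, 8.5, -44.2], [0, 5.91, 0]],
[[21.7, 8.5, -42.2], [0, 5.91, 0]]
```

>>> carry_out([
  [[-29,8,-37],[0,5.9,0]],
  [[-25,8,-40],[0,5.9,0]],
  [[-21,8,-43],[0,5.9,0]],
  [[-16,8,-45],[0,5.9,0]],
  [[-12,8,-46],[0,5.9,0]],
  [[-7,8,-47],[0,5.9,0]],
  [[-2,8,-47],[0,5.9,0]],
  [[3,8,-47],[0,5.9,0]],
  [[8,8,-47],[0,5.9,0]],
  [[13,8,-46],[0,5.9,0]],
  [[17,8,-44],[0,5.9,0]],
  [[22,8,-42],[0,5.9,0]],
], jaw=0.4)

```text
time_s: 2.4
tool_pos: [0.509, 0.1874, 0.1267]
tool_rot: [-90.0, -0.1, 5.5]
force: [0.9, 0.6, -0.3]
grip_width: 0.0346
```

Run:
```python
from h import *
plan([.5098,.1893,.06],5.6,3)
o=env.get_obs();print(o["qpos"].round(1),o["grip_width"],o["time_s"])
```

```text
[0.509  0.1874 0.1267] [-8.996e+01 -6.000e-02  5.520e+00]
[[0.3, 22.2, 0.6], [0, -0.03, 0]],
[[0.3, 22.2, 0.6], [0, -0.03, 0]],
[[0.3, 22.2, 0.6], [0, -0.03, 0]]
[-44.6   9.5  23.8 106.3  -4.2  65.  -13.8] 0.03456533056630138 2.4
```

>>> carry_out([
  [[1,25,2],[0,0,0]],
  [[0,25,0],[0,0,0]],
  [[0,20,0],[0,0,0]],
  [[0,0,0],[0,0,0]],
])

```text
time_s: 2.8
tool_pos: [0.5066, 0.1899, 0.0539]
tool_rot: [-90.1, 0.3, 5.7]
force: [-0.9, -0.4, -0.4]
grip_width: 0.0349
```

Run:
```python
from h import *
plan([.5098,.1893,.017],5.6,3)
a=[]
for n,(x,y,w,h) in {"scene":(330,285,80,80),"top":(205,200,80,80)}.items():
    im=env.read_camera(n);a.append(cv2.resize(im[y:y+h,x:x+w],None,fx=5,fy=5,interpolation=cv2.INTER_CUBIC)[:,:,::-1])
cv2.imwrite("pics/g1.png",np.hstack(a))
```

```text
[0.5066 0.1899 0.0539] [-90.13   0.29   5.74]
[[1.1, 12.3, -0.3], [0, 0.05, 0]],
[[1.1, 12.3, -0.3], [0, 0.05, 0]],
[[1.1, 12.3, -0.3], [0, 0.05, 0]]
```

View pics/g1.png

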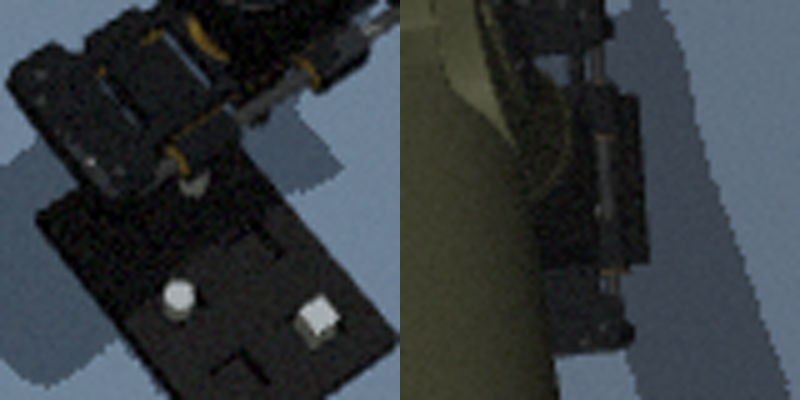

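The gripper straddles the capsule at scene crop (195,185), clear of the puck and block. Next: descend.

>>> carry_out([
  [[2,15,-1],[0,0,0]],
  [[0,15,0],[0,0,0]],
  [[0,4,0],[0,0,0]],
  [[0,0,0],[0,0,0]],
  [[0,0,0],[0,0,0]],
])

```text
time_s: 3.4
tool_pos: [0.511, 0.1901, 0.0226]
tool_rot: [-90.0, -0.0, 5.7]
force: [0.5, -0.1, -0.2]
grip_width: 0.0348
```

>>> carry_out([
  [[-1,5,0],[0,0,0]],
  [[0,0,0],[0,0,0]],
  [[0,0,0],[0,0,0]],
])

```text
time_s: 3.7
tool_pos: [0.5098, 0.1901, 0.0176]
tool_rot: [-90.0, -0.0, 5.8]
force: [-0.7, -0.4, 0.5]
grip_width: 0.035
```

>>> carry_out([
  [[0,0,0],[0,0,0]],
  [[0,0,0],[0,0,0]],
  [[0,0,0],[0,0,0]],
  [[0,0,0],[0,0,0]],
  [[0,0,0],[0,0,0]],
], jaw=0, squeeze=20)

```text
time_s: 4.2
tool_pos: [0.51, 0.1901, 0.0177]
tool_rot: [-90.0, -0.0, 5.7]
force: [-0.4, -0.5, 0.5]
grip_width: 0.0129
```

>>> carry_out([
  [[0,-10,0],[0,0,0]],
  [[0,-25,0],[0,0,0]],
  [[0,-40,0],[0,0,0]],
  [[0,-20,0],[0,0,0]],
  [[0,0,0],[0,0,0]],
])

```text
time_s: 4.7
tool_pos: [0.5125, 0.191, 0.1168]
tool_rot: [-89.8, -0.4, 5.7]
force: [0.7, 0.3, 0.2]
grip_width: 0.0135
```

Run:
```python
from h import *
plan([.6082,-.0252,.11],5.7,6)
env_w=env.get_obs()["grip_width"];print(env_w)
a=[]
for n,(x,y,w,h) in {"scene":(330,265,80,80)}.items():
    im=env.read_camera(n);a.append(cv2.resize(im[y:y+h,x:x+w],None,fx=6,fy=6,interpolation=cv2.INTER_CUBIC)[:,:,::-1])
cv2.imwrite("pics/g2.png",np.hstack(a))
```

```text
[0.5125 0.191  0.1168] [-89.82  -0.4    5.73]
[[12.3, 1.1, -37.4], [0, 0.01, 0]],
[[12.3, 1.1, -37.4], [0, 0.01, 0]],
[[12.3, 1.1, -37.4], [0, 0.01, 0]],
[[12.3, 1.1, -37.4], [0, 0.01, 0]],
[[12.3, 1.1, -37.4], [0, 0.01, 0]],
[[12.3, 1.1, -37.4], [0, 0.01, 0]]
0.01345176203480201
```

View pics/g2.png

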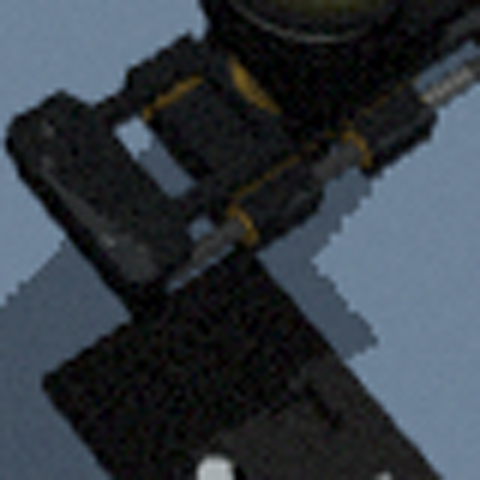

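The capsule itself is hidden by the fingers, but the width of 13.5 mm says it is held. Next: move over the ring.

>>> carry_out([
  [[12,1,-37],[0,0,0]],
  [[12,1,-38],[0,0,0]],
  [[12,1,-37],[0,0,0]],
  [[12,1,-38],[0,0,0]],
  [[13,1,-37],[0,0,0]],
  [[12,1,-37],[0,0,0]],
  [[0,10,0],[0,0,0]],
  [[0,0,0],[0,0,0]],
  [[0,0,0],[0,0,0]],
])

```text
time_s: 5.65
tool_pos: [0.6037, -0.024, 0.0952]
tool_rot: [-89.9, 0.2, 5.8]
force: [-0.6, -0.0, 0.1]
grip_width: 0.0135
```

Run:
```python
from h import *
plan([.6082,-.0252,.039],5.7,1)
a=[]
for n,(x,y,w,h) in {"scene":(240,210,100,100),"top":(270,160,100,100)}.items():
    im=env.read_camera(n);a.append(cv2.resize(im[y:y+h,x:x+w],None,fx=4,fy=4,interpolation=cv2.INTER_CUBIC)[:,:,::-1])
cv2.imwrite("pics/g3.png",np.hstack(a))
```

```text
[ 0.6037 -0.024   0.0952] [-89.94   0.16   5.83]
[[4.3, 56.2, -1.7], [0, 0.13, 0]]
```

View pics/g3.png

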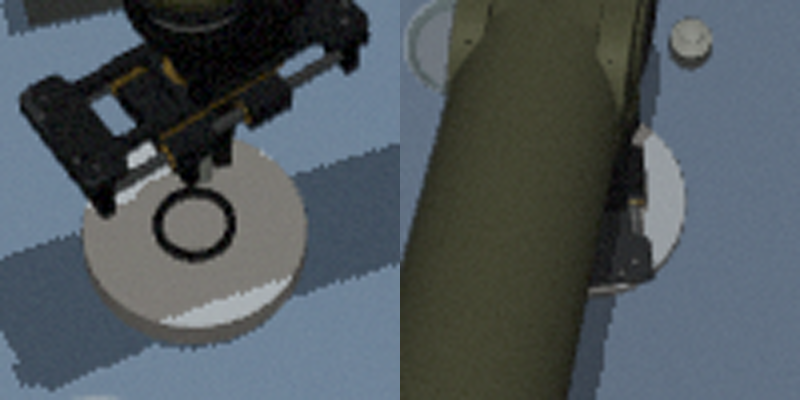

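The capsule shows between the fingers at crop (205,168), above the ring at (195,225). Next: lower it.

>>> carry_out([
  [[4,20,-1],[0,0,0]],
  [[0,20,0],[0,0,0]],
  [[0,8,0],[0,0,0]],
  [[0,0,0],[0,0,0]],
  [[0,0,0],[0,0,0]],
  [[0,0,0],[0,0,0]],
])

```text
time_s: 6.35
tool_pos: [0.6098, -0.026, 0.0498]
tool_rot: [-90.0, -0.1, 5.8]
force: [0.8, -0.1, -0.1]
grip_width: 0.0139
```

>>> carry_out([
  [[-1,5,0],[0,0,0]],
  [[0,5,0],[0,0,0]],
  [[0,1,0],[0,0,0]],
  [[0,0,0],[0,0,0]],
  [[0,0,0],[0,0,0]],
  [[0,0,0],[0,0,0]],
])

```text
time_s: 6.95
tool_pos: [0.6079, -0.0262, 0.0377]
tool_rot: [-90.0, 0.0, 5.7]
force: [-1.8, 0.2, 4.1]
grip_width: 0.0134
```

>>> carry_out([
  [[0,0,0],[0,0,0]],
  [[0,0,0],[0,0,0]],
  [[0,0,0],[0,0,0]],
  [[0,0,0],[0,0,0]],
], jaw=0.4)

```text
time_s: 7.35
tool_pos: [0.608, -0.0263, 0.0374]
tool_rot: [-90.0, 0.0, 5.7]
force: [0.4, 0.7, -0.1]
grip_width: 0.0327
```

>>> carry_out([
  [[0,-10,0],[0,0,0]],
  [[0,-20,0],[0,0,0]],
  [[0,-40,0],[0,0,0]],
  [[0,-40,0],[0,0,0]],
  [[0,0,0],[0,0,0]],
])

```text
time_s: 7.85
tool_pos: [0.6122, -0.0269, 0.1547]
tool_rot: [-90.0, -0.7, 5.7]
force: [0.4, 0.4, -0.5]
grip_width: 0.0348
```

Run:
```python
from h import *
a=[]
for n,(x,y,w,h) in {"scene":(240,210,100,100)}.items():
    im=env.read_camera(n);a.append(cv2.resize(im[y:y+h,x:x+w],None,fx=5,fy=5,interpolation=cv2.INTER_CUBIC)[:,:,::-1])
cv2.imwrite("pics/g4.png",np.hstack(a))
# bar target
yaw=-.2427;a=.1061;bx=np.array([.5391,-.2715]);ex=np.array([np.cos(yaw),np.sin(yaw)])
b=bx+ex*(.07-.18*np.cos(a));print("bar",b,.0535+.18*np.sin(a))
plan([b[0],b[1],.15],-13.9,6)
```

```text
bar [ 0.43330634 -0.24530758] 0.07256218846341343
[ 0.6105 -0.0266  0.1517] [-89.99  -0.42   5.73]
[[-33.0, 0.3, -33.3], [0, 3.27, 0]],
[[-31.1, 0.3, -35.2], [0, 3.27, 0]],
[[-29.0, 0.3, -36.9], [0, 3.27, 0]],
[[-26.9, 0.3, -38.5], [0, 3.27, 0]],
[[-24.6, 0.3, -39.9], [0, 3.27, 0]],
[[-22.3, 0.3, -41.3], [0, 3.27, 0]]
```

View pics/g4.png

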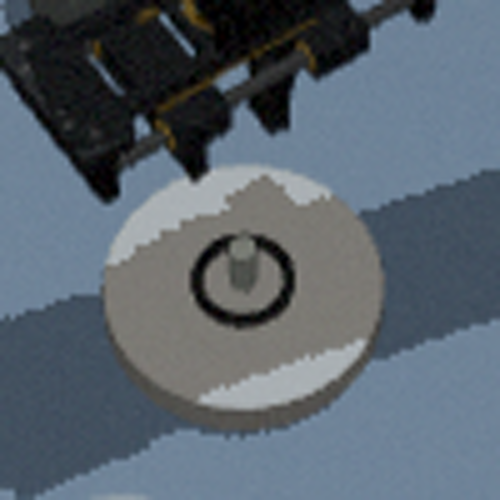

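The capsule stands upright in the ring's centre (crop 243,265). Next: the flap bar.

>>> carry_out([
  [[-33,0,-33],[0,3.3,0]],
  [[-31,0,-35],[0,3.3,0]],
  [[-29,0,-37],[0,3.3,0]],
  [[-27,0,-39],[0,3.3,0]],
  [[-25,0,-40],[0,3.3,0]],
  [[-22,0,-41],[0,3.1,0]],
  [[0,20,0],[0,0,0]],
  [[0,0,0],[0,0,0]],
  [[0,0,0],[0,0,0]],
], jaw=0.36)

```text
time_s: 8.8
tool_pos: [0.4303, -0.2438, 0.1271]
tool_rot: [-90.0, 0.1, -13.8]
force: [0.2, 0.2, 0.8]
grip_width: 0.0314
```

Run:
```python
from h import *
a=[]
for n,(x,y,w,h) in {"scene":(230,110,110,110),"top":(350,190,110,110)}.items():
    im=env.read_camera(n);a.append(cv2.resize(im[y:y+h,x:x+w],None,fx=3.6,fy=3.6,interpolation=cv2.INTER_CUBIC)[:,:,::-1])
cv2.imwrite("pics/g5.png",np.hstack(a))
plan([.4333,-.2453,.0535],-13.9,1)
```

```text
[ 0.4314 -0.2438  0.1278] [-9.001e+01 -1.000e-02 -1.371e+01]
[[2.2, 74.3, -1.0], [0, 0.19, 0]]
```

View pics/g5.png

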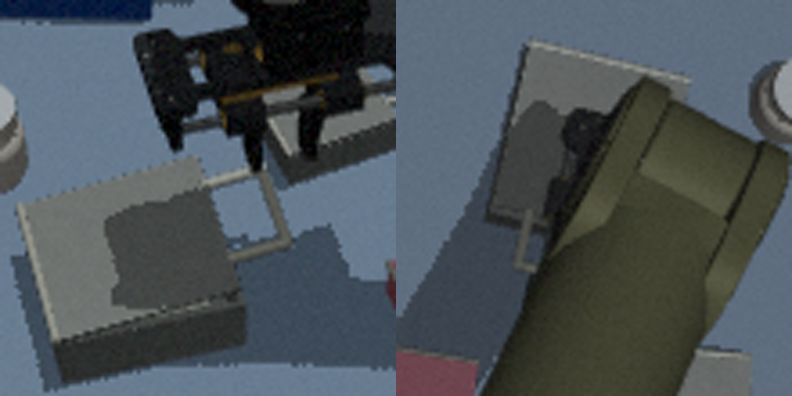

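The fingertips are at crop (255,165) and (308,155), over the bar line. Next: descend straddling it.

>>> carry_out([
  [[2,20,-1],[0,0,0]],
  [[0,20,0],[0,0,0]],
  [[0,20,0],[0,0,0]],
  [[0,0,0],[0,0,0]],
  [[0,0,0],[0,0,0]],
])

```text
time_s: 9.4
tool_pos: [0.4328, -0.2458, 0.068]
tool_rot: [-90.0, 0.0, -13.8]
force: [-0.2, 0.5, 0.9]
grip_width: 0.0309
```

Run:
```python
from h import *
a=[]
for n,(x,y,w,h) in {"scene":(250,130,80,80)}.items():
    im=env.read_camera(n);a.append(cv2.resize(im[y:y+h,x:x+w],None,fx=6,fy=6,interpolation=cv2.INTER_CUBIC)[:,:,::-1])
cv2.imwrite("pics/g6.png",np.hstack(a))
plan([.4333,-.2453,.0535],-13.9,1)
```

```text
[ 0.4332 -0.2462  0.0686] [-9.002e+01 -8.000e-02 -1.379e+01]
[[-0.1, 15.1, 0.9], [0, 0.11, 0]]
```

View pics/g6.png

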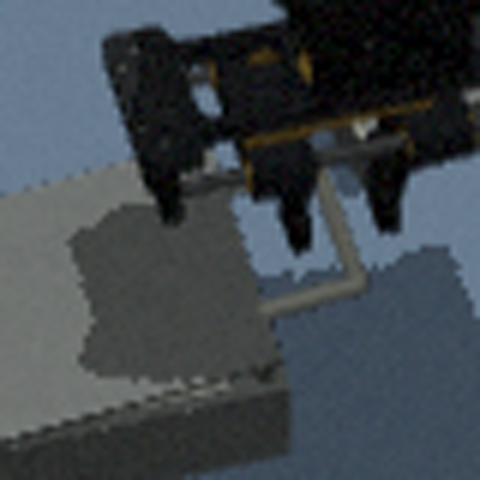

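The bar lies between the two fingers at crop (340,200). Next: lower and pinch.

>>> carry_out([
  [[0,10,1],[0,0,0]],
  [[0,5,0],[0,0,0]],
  [[0,0,0],[0,0,0]],
  [[0,0,0],[0,0,0]],
])

```text
time_s: 9.85
tool_pos: [0.4323, -0.2453, 0.0525]
tool_rot: [-90.0, 0.0, -13.9]
force: [-0.0, -0.3, -0.0]
grip_width: 0.0314
```

>>> carry_out([
  [[0,0,0],[0,0,0]],
  [[0,0,0],[0,0,0]],
  [[0,0,0],[0,0,0]],
  [[0,0,0],[0,0,0]],
  [[0,0,0],[0,0,0]],
], jaw=0, squeeze=15)

```text
time_s: 10.35
tool_pos: [0.4351, -0.246, 0.0534]
tool_rot: [-90.0, -0.3, -13.8]
force: [5.2, -1.2, -2.5]
grip_width: 0.0081
```

Run:
```python
from h import *
o=env.get_obs();print(o["tool_pos"],o["force"],o["grip_width"])
a=np.linspace(.106,1.6,21);p=np.c_[-180*np.cos(a),-180*np.sin(a)]
print(np.diff(p,axis=0).round(1).tolist())
```

```text
[ 0.43511167 -0.24597952  0.05343005] [ 5.19665311 -1.19508762 -2.50235789] 0.008085044436224082
[[1.9, -13.3], [2.9, -13.1], [3.9, -12.9], [4.8, -12.5], [5.8, -12.2], [6.6, -11.7], [7.5, -11.2], [8.3, -10.6], [9.1, -9.9], [9.8, -9.2], [10.4, -8.5], [11.1, -7.7], [11.6, -6.8], [12.1, -5.9], [12.5, -5.0], [12.8, -4.1], [13.1, -3.1], [13.3, -2.1], [13.4, -1.1], [13.4, -0.1]]
```

>>> carry_out([
  [[4,-13,0],[0,0,0]],
  [[3,-13,0],[0,0,0]],
  [[4,-13,0],[0,0,0]],
  [[5,-12.5,0],[0,0,0]],
  [[6,-12,0],[0,0,0]],
  [[6.5,-12,0],[0,0,0]],
  [[7.5,-11,0],[0,0,0]],
  [[8,-10.5,0],[0,0,0]],
  [[9,-10,0],[0,0,0]],
  [[10,-9,0],[0,0,0]],
  [[0,0,0],[0,0,0]],
])

```text
time_s: 11.45
tool_pos: [0.4972, -0.2614, 0.169]
tool_rot: [-90.2, -0.4, -13.8]
force: [11.4, -5.4, -15.2]
grip_width: 0.008
```

Run:
```python
from h import *
o=env.get_obs();print(o["tool_pos"],o["force"],o["grip_width"])
im=env.read_camera("scene");cv2.imwrite("pics/g7.png",cv2.resize(im[60:240,180:380],None,fx=3,fy=3,interpolation=cv2.INTER_CUBIC)[:,:,::-1])
e=np.array([np.cos(-.2427),np.sin(-.2427)]);h=np.array([.5391,-.2715])+.07*e
d=(o["tool_pos"][:2]-h)@e;z=o["tool_pos"][2]+.019-.0535;print(d,z,np.hypot(d,z),np.arctan2(z,-d))
```

```text
[ 0.49721593 -0.26140713  0.16904649] [ 11.35873203  -5.36526679 -15.23752951] 0.007980395741653904
-0.11308211929637428 0.13454649276329322 0.17575643493045237 0.8718617498845694
```

View pics/g7.png

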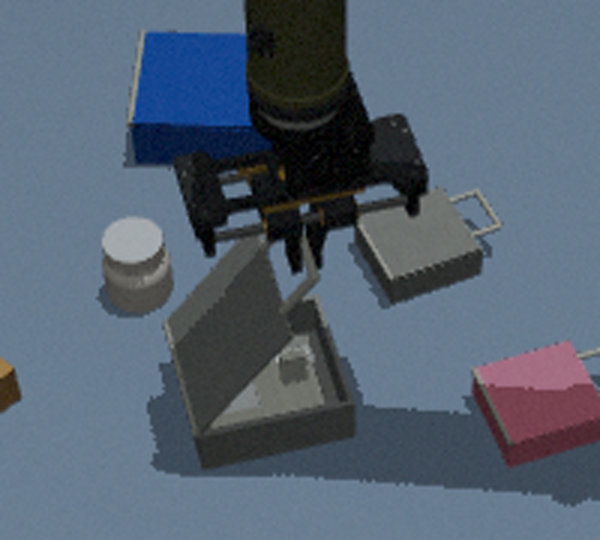

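The flap is following at about 50°, with the plate tab already visible. There is some radial pull of about 18 N, so I'll shade the path inward.

>>> carry_out([
  [[13,-5,0],[0,0,0]],
  [[12,-6.5,0],[0,0,0]],
  [[11.6,-6,0],[0,0,0]],
  [[12,-5.5,0],[0,0,0]],
  [[12.5,-5,0],[0,0,0]],
  [[0,0,0],[0,0,0]],
])

```text
time_s: 12.1
tool_pos: [0.5537, -0.2756, 0.1992]
tool_rot: [-90.0, -0.0, -13.8]
force: [-1.2, 0.3, 7.6]
grip_width: 0.0077
```

Run:
```python
from h import *
o=env.get_obs();print(o["tool_pos"],o["force"],o["grip_width"])
e=np.array([np.cos(-.2427),np.sin(-.2427)]);h=np.array([.5391,-.2715])+.07*e
d=(o["tool_pos"][:2]-h)@e;z=o["tool_pos"][2]+.019-.0535;print(d,z,np.hypot(d,z),np.arctan2(z,-d))
```

```text
[ 0.55366742 -0.27558678  0.19921378] [-1.17438795  0.30071862  7.57178389] 0.007671112137443945
-0.05487736113863091 0.16471378230008485 0.1736149614668605 1.2491945813229646
```

>>> carry_out([
  [[12,-5,0],[0,0,0]],
  [[12,-3.5,0],[0,0,0]],
  [[12.5,-2,0],[0,0,0]],
  [[12.5,-1,0],[0,0,0]],
  [[10,0,0],[0,0,0]],
  [[0,0,0],[0,0,0]],
  [[0,0,0],[0,0,0]],
])

```text
time_s: 12.8
tool_pos: [0.6096, -0.2895, 0.2075]
tool_rot: [-90.0, 0.1, -13.9]
force: [0.9, -2.1, -6.2]
grip_width: 0.0072
```

Run:
```python
from h import *
o=env.get_obs();print(o["tool_pos"],o["force"],o["grip_width"])
e=np.array([np.cos(-.2427),np.sin(-.2427)]);h=np.array([.5391,-.2715])+.07*e
d=(o["tool_pos"][:2]-h)@e;z=o["tool_pos"][2]+.019-.0535;print(d,z,np.hypot(d,z),np.arctan2(z,-d))
im=env.read_camera("scene");cv2.imwrite("pics/g8.png",cv2.resize(im[60:240,180:380],None,fx=3,fy=3,interpolation=cv2.INTER_CUBIC)[:,:,::-1])
```

```text
[ 0.60960299 -0.28951334  0.20752597] [ 0.90635526 -2.12934828 -6.15444695] 0.007210861248690986
0.002765781777014971 0.1730259698437414 0.1730480736362164 1.5867797439148352
```

View pics/g8.png

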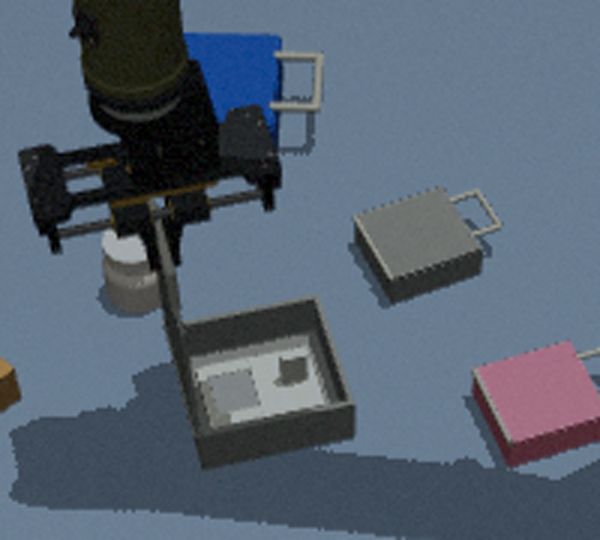

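The flap stands about upright. Next: release and rise.

>>> carry_out([
  [[0,0,0],[0,0,0]],
  [[0,0,0],[0,0,0]],
  [[0,0,0],[0,0,0]],
  [[0,0,0],[0,0,0]],
], jaw=0.36)

```text
time_s: 13.25
tool_pos: [0.6106, -0.2887, 0.2088]
tool_rot: [-90.0, -0.1, -13.8]
force: [-0.8, -0.0, -0.7]
grip_width: 0.0282
```

>>> carry_out([
  [[0,-20,0],[0,0,0]],
  [[0,-30,0],[0,0,0]],
  [[0,-30,0],[0,0,0]],
  [[-40,-10,0],[0,0,0]],
  [[-45,0,0],[0,0,0]],
  [[-45,0,0],[0,0,0]],
  [[0,0,0],[0,0,0]],
  [[0,0,0],[0,0,0]],
])

```text
time_s: 14.05
tool_pos: [0.4837, -0.2576, 0.2991]
tool_rot: [-89.8, -0.2, -13.8]
force: [0.6, -0.0, 0.1]
grip_width: 0.0316
```

Run:
```python
from h import *
o=env.get_obs();print(o["tool_pos"],o["tool_rot"],o["time_s"],o["qpos"])
a=[]
for n,(x,y,w,h) in {"scene":(215,90,100,110),"top":(355,150,100,110)}.items():
    im=env.read_camera(n);a.append(cv2.resize(im[y:y+h,x:x+w],None,fx=4,fy=4,interpolation=cv2.INTER_CUBIC)[:,:,::-1])
    for l in ("plate_tab","plate_window"):
        print(n,l,[(round(q["p"],2),q["xy"],q["mask"].sum()) for q in env.outline_of(n,l)[:2]])
cv2.imwrite("pics/g9.png",np.hstack(a))
```

```text
[ 0.48374179 -0.25761373  0.29910354] [-89.82779564  -0.17425736 -13.8404997 ] 14.05 [-17.03133766   4.42619006  45.40923476  92.34364769  -3.37671802
  84.42950473  14.77309965]
scene plate_tab [(0.86, [264.9, 189.1], np.int64(818))]
scene plate_window [(0.9, [265.5, 189.4], np.int64(824))]
top plate_tab [(0.81, [397.2, 230.0], np.int64(463))]
top plate_window [(0.56, [396.1, 230.3], np.int64(401))]
```

View pics/g9.png

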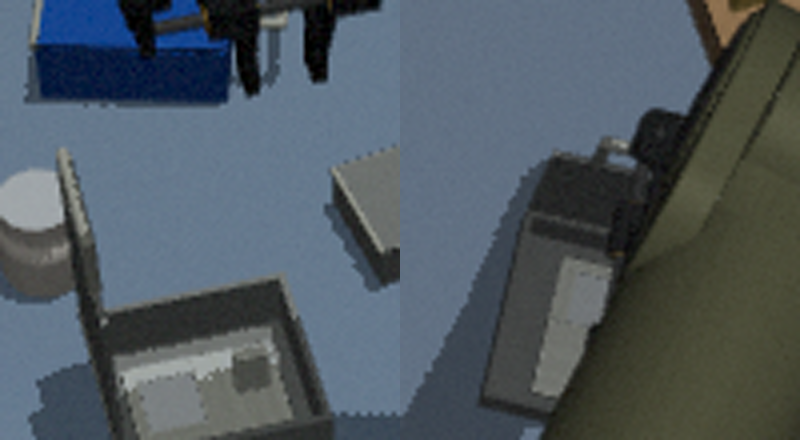

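Run:
```python
from h import *
plan([.47,-.41,.28],76.1,12)
```

```text
[ 0.4848 -0.2581  0.2977] [-9.009e+01  4.000e-02 -1.384e+01]
[[1.8, 1.5, -12.6], [0, -7.49, 0]],
[[0.2, 1.5, -12.7], [0, -7.49, 0]],
[[-1.5, 1.5, -12.6], [0, -7.49, 0]],
[[-3.1, 1.5, -12.3], [0, -7.49, 0]],
[[-4.7, 1.5, -11.8], [0, -7.49, 0]],
[[-6.2, 1.5, -11.1], [0, -7.49, 0]],
[[-7.6, 1.5, -10.2], [0, -7.49, 0]],
[[-8.9, 1.5, -9.1], [0, -7.49, 0]],
[[-10.0, 1.5, -7.9], [0, -7.49, 0]],
[[-10.9, 1.5, -6.5], [0, -7.49, 0]],
[[-11.7, 1.5, -5.0], [0, -7.49, 0]],
[[-12.2, 1.5, -3.5], [0, -7.49, 0]]
```

>>> carry_out([
  [[2,1.5,-13],[0,-7.5,0]],
  [[0,1.5,-13],[0,-7.5,0]],
  [[-1.5,1.5,-13],[0,-7.5,0]],
  [[-3,1.5,-12],[0,-7.5,0]],
  [[-5,1.5,-12],[0,-7.5,0]],
  [[-6,1.5,-11],[0,-7.5,0]],
  [[-8,1.5,-10],[0,-7.5,0]],
  [[-9,1.5,-9],[0,-7.5,0]],
  [[-10,1.5,-8],[0,-7.5,0]],
  [[-11,1.5,-6.5],[0,-7.5,0]],
  [[-12,1.5,-5],[0,-7.5,0]],
  [[-12,1.5,-3.5],[0,-7.5,0]],
], jaw=0.5)

```text
time_s: 15.55
tool_pos: [0.4687, -0.4118, 0.2792]
tool_rot: [-89.9, 0.0, 76.5]
force: [0.0, -0.2, 0.1]
grip_width: 0.0437
```

Run:
```python
from h import *
a=[]
for n,(x,y,w,h) in {"scene":(225,120,80,100),"top":(365,165,80,100)}.items():
    im=env.read_camera(n);a.append(cv2.resize(im[y:y+h,x:x+w],None,fx=5,fy=5,interpolation=cv2.INTER_CUBIC)[:,:,::-1])
cv2.imwrite("pics/g10.png",np.hstack(a))
```

```text
(no output)
```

View pics/g10.png

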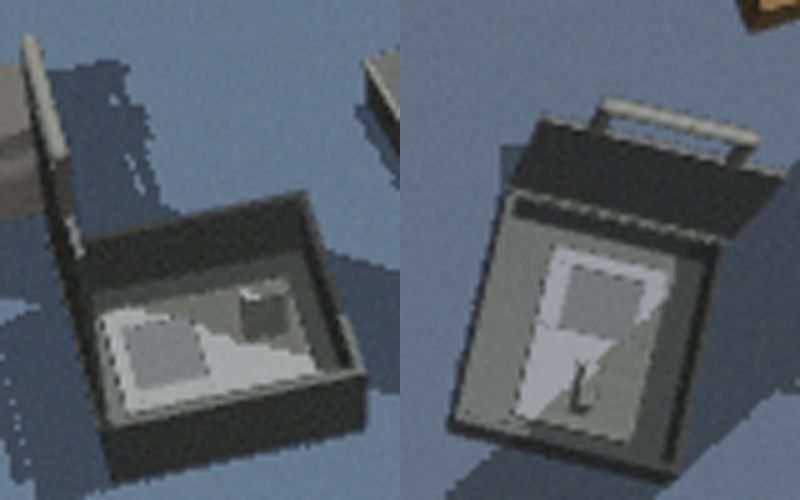

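Run:
```python
from h import *
from scipy.optimize import least_squares
np.set_printoptions(precision=4,suppress=True)
cv=lambda u,v,x0,y0,s=5:((u+.5)/s-.5+x0,(v+.5)/s-.5+y0)
T=np.array([cv(u-400,v,365,165) for u,v in [(555,247),(676,268),(632,443),(515,415)]])
P=np.array([atz("top",t,.011) for t in T]);print(P,np.linalg.norm(np.roll(P,-1,0)-P,axis=1))
S=np.array([cv(u,v,225,120) for u,v in [(125,415),(100,315),(285,283)]])
Q=np.array([atz("scene",t,.011) for t in S]);print(Q)
L=np.array([[84.5,35],[84.5,-35],[-20.5,-35],[-20.5,35]])/1000
def M(p):
    c,s=np.cos(p[2]),np.sin(p[2]);return np.c_[p[0]+c*L[:,0]-s*L[:,1],p[1]+s*L[:,0]+c*L[:,1],np.full(4,.011)]
f=least_squares(lambda p:np.r_[(proj("top",M(p))-T).ravel(),(proj("scene",M(p))[:3]-S).ravel()],[.5,-.27,-.24],x_scale=.1)
print("tab",f.x,np.degrees(f.x[2]),f.fun.round(1))
w=[cv(u-400,v,365,165) for u,v in [(572,263),(645,282),(632,340),(562,322)]]
print("win",np.mean([atz("top",t,.011) for t in w],0), f.x[:2]+.056*np.array([np.cos(f.x[2]),np.sin(f.x[2])]))
tab=f.x
print("tab top/foot in top:",(proj("top",[[tab[0],tab[1],.047],[tab[0],tab[1],.011]])-[365,165]+.5)*5-.5+[400,0])
# flap
B=[cv(603-400,103,365,165),cv(757-400,138,365,165)]
Sb=[cv(63,152,225,120),cv(28,40,225,120)]
for b,s in zip(B,Sb): print("bar",tri(b,s))
hm=np.array([.5391,-.2715])+.07*np.array([np.cos(-.2427),np.sin(-.2427)]);print("hinge",hm)
plan([tab[0],tab[1],.15],76.1+0,6)
```

```text
[[ 0.5971 -0.2565  0.011 ]
 [ 0.5843 -0.3274  0.011 ]
 [ 0.4802 -0.2981  0.011 ]
 [ 0.4967 -0.2306  0.011 ]] [0.072  0.1081 0.0696 0.1036]
[[ 0.6013 -0.2542  0.011 ]
 [ 0.5831 -0.3215  0.011 ]
 [ 0.4842 -0.2918  0.011 ]]
tab [ 0.5095 -0.2686 -0.2514] -14.405251817311136 [-0.3 -1.  -1.3  0.5 -0.3 -0.3 -0.3 -0.6  0.2 -0.6 -0.2 -0.6  0.1 -1.8]
win [ 0.5641 -0.2836  0.011 ] [ 0.5637 -0.2825]
tab top/foot in top: [[588.9681 382.8517]
 [579.7074 393.2874]]
bar (array([ 0.6176, -0.2501,  0.2366]), np.float64(0.00022252434984215043))
bar (array([ 0.6003, -0.3262,  0.2328]), np.float64(0.000924820108764681))
hinge [ 0.607  -0.2883]
[ 0.4676 -0.413   0.279 ] [-89.88   0.1   76.  ]
[[25.0, 21.5, -1.0], [0, -0.02, 0]],
[[25.0, 21.5, -1.0], [0, -0.02, 0]],
[[25.0, 21.5, -1.0], [0, -0.02, 0]],
[[25.0, 21.5, -1.0], [0, -0.02, 0]],
[[25.0, 21.5, -1.0], [0, -0.02, 0]],
[[25.0, 21.5, -1.0], [0, -0.02, 0]]
```

The flap's bar sits straight above the hinge, so it is upright at about 1.58 rad. The tab is at (0.5095, -0.2686), yaw -14.4°, and the window cross-check agrees within 1 mm. Next: move over it.

>>> carry_out([
  [[25,20,-1],[0,0,0]],
  [[25,20,-1],[0,0,0]],
  [[25,20,-1],[0,0,0]],
  [[25,25,-1],[0,0,0]],
  [[25,25,-1],[0,0,0]],
  [[25,30,-1],[0,0.4,0]],
  [[0,30,0],[0,0,0]],
  [[0,30,0],[0,0,0]],
  [[0,0,0],[0,0,0]],
  [[0,0,0],[0,0,0]],
])

```text
time_s: 16.65
tool_pos: [0.5102, -0.2665, 0.0802]
tool_rot: [-89.9, 0.0, 75.7]
force: [-0.4, 0.3, 0.2]
grip_width: 0.0437
```

Run:
```python
from h import *
a=[]
for n,(x,y,w,h) in {"scene":(225,110,90,110)}.items():
    im=env.read_camera(n);a.append(cv2.resize(im[y:y+h,x:x+w],None,fx=5,fy=5,interpolation=cv2.INTER_CUBIC)[:,:,::-1])
cv2.imwrite("pics/g11.png",np.hstack(a))
plan([.5095,-.2686,.015],75.6,2)
```

```text
[ 0.511  -0.2671  0.0813] [-9.008e+01  3.000e-02  7.567e+01]
[[-0.9, 33.1, 0.5], [0, 0.04, 0]],
[[-0.9, 33.1, 0.5], [0, 0.04, 0]]
```

View pics/g11.png

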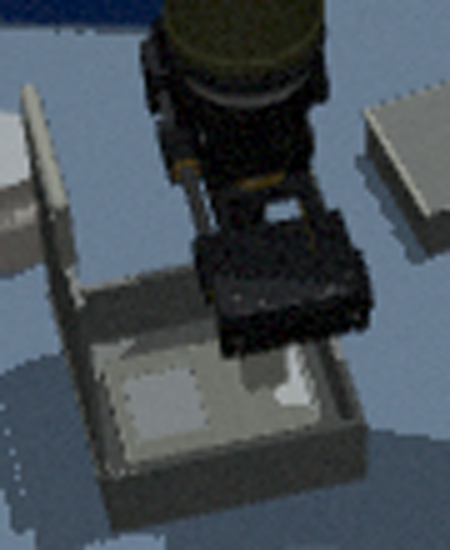

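The gripper is over the tab (tab visible at crop 265,375) and clear of the flap. Next: descend.

>>> carry_out([
  [[-1,20,1],[0,0,0]],
  [[-1,20,0],[0,0,0]],
  [[0,18,0],[0,0,0]],
  [[0,0,0],[0,0,0]],
  [[0,0,0],[0,0,0]],
])

```text
time_s: 17.2
tool_pos: [0.5097, -0.269, 0.0237]
tool_rot: [-90.1, 0.0, 75.7]
force: [1.0, -0.2, 1.0]
grip_width: 0.0436
```

>>> carry_out([
  [[0,5,0],[0,0,0]],
  [[0,3,0],[0,0,0]],
  [[0,0,0],[0,0,0]],
  [[0,0,0],[0,0,0]],
])

```text
time_s: 17.6
tool_pos: [0.5088, -0.2684, 0.0143]
tool_rot: [-90.0, -0.0, 75.7]
force: [-0.5, 0.2, -0.4]
grip_width: 0.0436
```

>>> carry_out([
  [[0,0,0],[0,0,0]],
  [[0,0,0],[0,0,0]],
  [[0,0,0],[0,0,0]],
  [[0,0,0],[0,0,0]],
  [[0,0,0],[0,0,0]],
  [[0,0,0],[0,0,0]],
], jaw=0, squeeze=40)

```text
time_s: 18.2
tool_pos: [0.5086, -0.2684, 0.014]
tool_rot: [-90.0, -0.0, 75.7]
force: [-0.8, -0.5, 0.4]
grip_width: 0.0099
```

>>> carry_out([
  [[0,-5,0],[0,0,0]],
  [[0,-10,0],[0,0,0]],
  [[0,-15,0.5],[0,0,0]],
  [[0,-20,1],[0,0,0]],
  [[0,-25,3],[0,0,0]],
  [[0,-30,10],[0,0,0]],
  [[0,-25,15],[0,0,0]],
  [[0,-15,15],[0,0,0]],
  [[0,0,0],[0,0,0]],
  [[0,0,0],[0,0,0]],
])

```text
time_s: 19.2
tool_pos: [0.4661, -0.2574, 0.1599]
tool_rot: [-90.1, -0.1, 75.7]
force: [0.1, -0.3, -1.3]
grip_width: 0.0097
```

Run:
```python
from h import *
a=[]
for n,(x,y,w,h) in {"scene":(210,90,110,120),"top":(340,150,110,120)}.items():
    im=env.read_camera(n);a.append(cv2.resize(im[y:y+h,x:x+w],None,fx=3.6,fy=3.6,interpolation=cv2.INTER_CUBIC)[:,:,::-1])
cv2.imwrite("pics/g12.png",np.hstack(a))
o=env.get_obs();print(o["tool_pos"],o["tool_rot"],o["force"],o["wrist_torque"])
im=env.read_camera("scene");y0=im[250:285,270:305]
cv2.imwrite("pics/cap.png",cv2.resize(im[240:290,262:312],None,fx=8,fy=8,interpolation=cv2.INTER_CUBIC)[:,:,::-1])
```

```text
[ 0.4656621  -0.257143    0.15851637] [-8.99676372e+01 -6.54277193e-03  7.57698969e+01] [ 0.69414019 -0.12262094 -0.5684589 ] [-0.00754921  0.0477116   0.00069729]
```

View pics/g12.png

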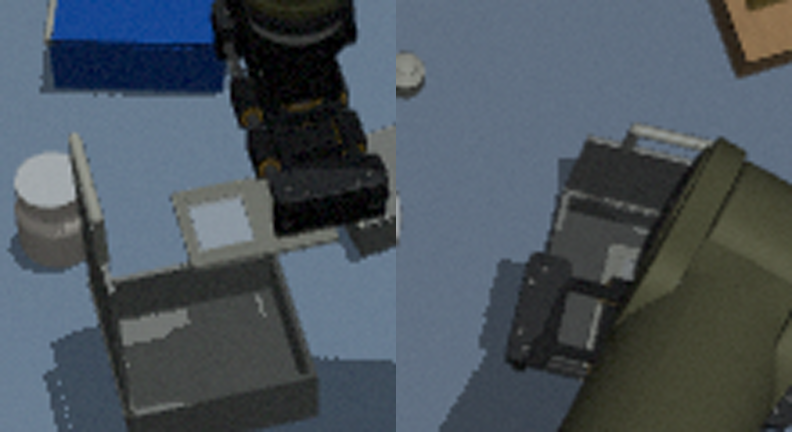

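View pics/cap.png

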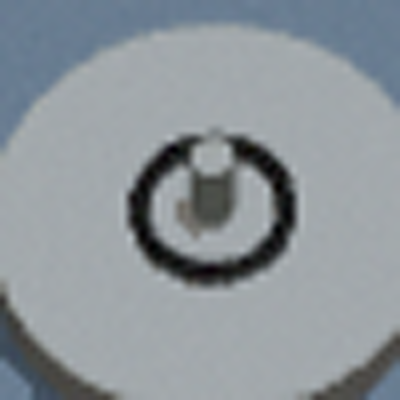

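The plate is out, level, and clear of the box; the flap still stands. The capsule is upright in the ring (top at crop 212,155). Next: compute the carry.

Run:
```python
from h import *
cv=lambda u,v,x0,y0,s:((u+.5)/s-.5+x0,(v+.5)/s-.5+y0)
c=atz("scene",cv(212,156,262,240,8),.057);print("cap top",c)
print("cap foot ring: proj of (.608,-.0263,.057)",(proj("scene",[[.608,-.0263,.057]])-[262,240]+.5)*8-.5)
plan([.5535,-.0115,.153],75.7,8)
```

```text
cap top [ 0.60757246 -0.02537141  0.057     ]
cap foot ring: proj of (.608,-.0263,.057) [[209.29939389 154.29423903]]
[ 0.4655 -0.2572  0.1582] [-8.993e+01  1.000e-02  7.577e+01]
[[32.5, 0.7, -3.1], [0, 0.01, 0]],
[[32.5, 0.7, -3.1], [0, 0.01, 0]],
[[32.5, 0.7, -3.1], [0, 0.01, 0]],
[[32.5, 0.7, -3.1], [0, 0.01, 0]],
[[32.5, 0.7, -3.1], [0, 0.01, 0]],
[[32.5, 0.7, -3.1], [0, 0.01, 0]],
[[32.5, 0.7, -3.1], [0, 0.01, 0]],
[[32.5, 0.7, -3.1], [0, 0.01, 0]]
```

>>> carry_out([
  [[15,0,0],[0,0,0]],
  [[25,0,-2],[0,0,0]],
  [[32,0,-3],[0,0,0]],
  [[36,1,-4],[0,0,0]],
  [[36,1,-4],[0,0,0]],
  [[36,1,-4],[0,0,0]],
  [[32,1,-3],[0,0,0]],
  [[25,1,-3],[0,0,0]],
  [[15,0,-1],[0,0,0]],
  [[8,0,-1],[0,0,0]],
  [[0,0,0],[0,0,0]],
  [[0,0,0],[0,0,0]],
])

```text
time_s: 20.55
tool_pos: [0.5535, -0.0133, 0.1539]
tool_rot: [-90.0, 0.1, 75.6]
force: [-0.2, -0.4, -0.6]
grip_width: 0.0097
```

Run:
```python
from h import *
plan([.553,-.0115,.153],75.7,1)
a=[]
for n,(x,y,w,h) in {"scene":(230,170,100,120),"top":(270,150,100,120)}.items():
    im=env.read_camera(n);a.append(cv2.resize(im[y:y+h,x:x+w],None,fx=4,fy=4,interpolation=cv2.INTER_CUBIC)[:,:,::-1])
cv2.imwrite("pics/g13.png",np.hstack(a))
```

```text
[ 0.5535 -0.0133  0.1539] [-8.999e+01  5.000e-02  7.564e+01]
[[1.6, 0.9, 0.9], [0, -0.06, 0]]
```

View pics/g13.png

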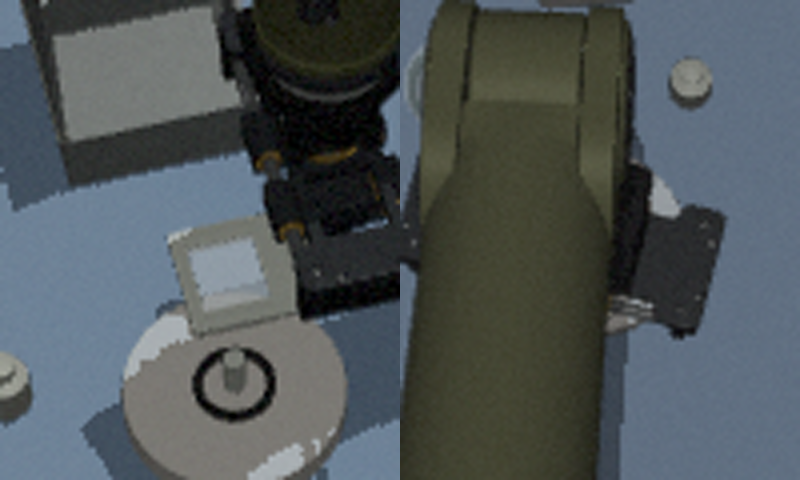

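>>> carry_out([
  [[1.5,1,1],[0,0,0]],
  [[0,0,0],[0,0,0]],
  [[0,0,0],[0,0,0]],
  [[0,0,0],[0,0,0]],
  [[0,0,0],[0,0,0]],
  [[0,0,0],[0,0,0]],
])

```text
time_s: 21.25
tool_pos: [0.5531, -0.0099, 0.1531]
tool_rot: [-90.0, -0.0, 75.7]
force: [0.4, -0.0, -1.5]
grip_width: 0.0095
```

Run:
```python
from h import *
o=env.get_obs();print(o["tool_pos"],o["tool_rot"],o["time_s"],o["joint_velocities"].round(2))
im=env.read_camera("scene")
x,y=255,205;s=8;c=cv2.resize(im[y:y+70,x:x+70],None,fx=s,fy=s,interpolation=cv2.INTER_CUBIC)[:,:,::-1].copy()
w=np.array(o["tool_pos"])+[0,0,-.0032]; psi=np.radians(-14.3)
def P(l,z):
    l=np.array(l)/1000;return np.array([w[0]+np.cos(psi)*l[0]-np.sin(psi)*l[1],w[1]+np.sin(psi)*l[0]+np.cos(psi)*l[1],w[2]+z])
for ls,z,col in (([[84.5,35],[84.5,-35],[-20.5,-35],[-20.5,35]],0,(0,0,255)),([[76,23],[76,-23],[36,-23],[36,23]],0,(0,255,0))):
    q=(proj("scene",np.array([P(l,z) for l in ls]))-[x,y]+.5)*s-.5
    cv2.polylines(c,[q.round().astype(int)],True,col,1)
cv2.imwrite("pics/g14.png",c)
```

```text
[ 0.55314436 -0.00994369  0.15307998] [-9.00047127e+01 -1.65897659e-03  7.57494993e+01] 21.25 [-0.05 -0.03  0.03 -0.02  0.01 -0.04  0.02]
```

View pics/g14.png

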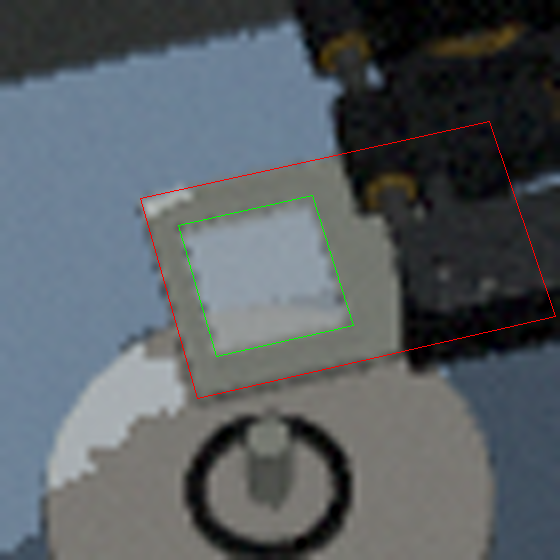

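The model outline of a level plate overlays the image, so the plate is level and the window is where expected: (0.607, -0.024), 2 mm off the capsule in y. I'll trim that, then do a last look.

>>> carry_out([
  [[-2,0,-1],[0,0,0]],
  [[0,0,0],[0,0,0]],
  [[0,0,0],[0,0,0]],
  [[0,0,0],[0,0,0]],
  [[0,0,0],[0,0,0]],
  [[0,0,0],[0,0,0]],
  [[0,0,0],[0,0,0]],
  [[0,0,0],[0,0,0]],
])

```text
time_s: 22.1
tool_pos: [0.5536, -0.0121, 0.1531]
tool_rot: [-90.0, -0.0, 75.7]
force: [-0.4, -0.0, -1.2]
grip_width: 0.0095
```

Run:
```python
from h import *
o=env.get_obs();print(o["tool_pos"],o["tool_rot"],o["force"],o["grip_width"],o["joint_velocities"].round(2))
im=env.read_camera("scene");cv2.imwrite("pics/fin.png",im[:,:,::-1])
```

```text
[ 0.55361718 -0.01208125  0.15306078] [-9.00037059e+01 -3.93354833e-03  7.57478997e+01] [-0.36897313 -0.00580042 -1.17219276] 0.009491459442975239 [-0.   -0.09  0.1   0.1  -0.01 -0.01  0.05]
```

View pics/fin.png

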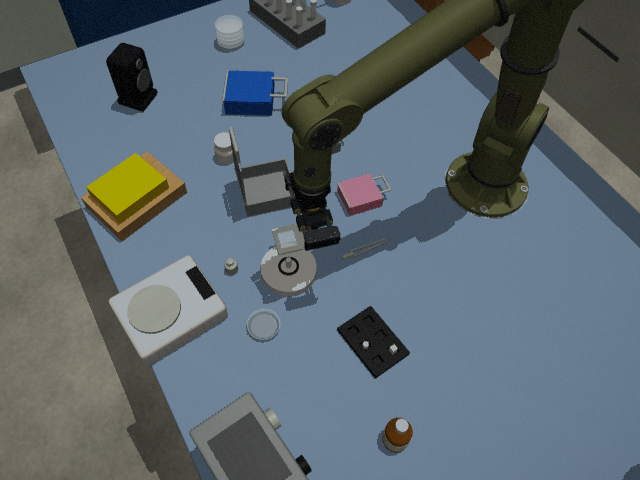

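The last picture shows everything in place: flap upright (235,150), plate over the stage (290,238), capsule in the ring (288,265), puck and block in the tray (366,344 and 393,348). Handing in.

```bash
python3 -c "
from cell import env
print(env.sign_off())"
```

```text
the job is handed in; nothing more can be done
None
```

The job is done and handed in at about 22 s of the 67 s allowed. The sign-off itself reports no verdict.

**What I did:** I stood the capsule upright inside the black ring and released it. I lifted the flap of the larger grey box until it stood about upright and let go of it. I then drew the plate out by its tab, and I am holding it over the capsule.

**Last checks:**
- **Capsule:** it stands upright near the ring's centre, at about (0.608, -0.026).
- **Flap:** its bar measured straight above the hinge, about 1.58 rad, and it was still standing in the last picture.
- **Plate:** a level plate drawn over the camera image matched it. The window works out within about 1 mm of the capsule horizontally, from the arm's measured position. It is about 90 mm above the capsule's top. The arm was still and nothing but the gripper touched the plate.
- **Other things:** puck and block are in their pockets, and I saw nothing else on the bench moved; the arm hid the small grey box in the last picture.

**Disagreements:**
- Part-way through the flap lift, the wrist showed about 20 N of pull, well under the limits. The hinge estimate was a few mm off, so I corrected the path.
- The two cameras differed by up to about 6 mm on single plate corners, so I used a joint fit. The window position from the top camera agreed with it to about 1 mm.

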